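# Rest the lopsided tamper on its cradle

### The arm

A 6-joint arm with a two-finger parallel gripper is mounted at the origin on the work surface. World frame = base frame: x ahead of the robot, y to its left, z up, the work surface at z = 0. Lengths are in m, angles in rad, forces in N, time in s.
With the tool pointing down it reaches from about 0.25 to 0.725 m from the base axis. Payload 4 kg.
Tool frame: the origin (TCP) lies midway between the tips of the shut fingers; the grasp point (between the pads) lies 19 mm behind it (bot.tcp_to_grasp is the z of the grasp point in the tool frame, in m); z points along the fingers, y is the line along which they close (so a half turn about z gives the same grasp; the last joint's range is limited). The gripper opens to 85 mm and grips with 20 to 120 N. Pads are 22 mm wide; open, the fingers measure 114 mm over their backs; the gripper's body (76 mm by 85 mm) begins 54 mm behind the grasp point. The pads swing forward as they close: fully open they stand 13 mm farther back than shut.
Start: joints at [1.287, 0.241, 0.005, 1.335, 0, 1.571], TCP at [0.14, 0.48, 0.231] pointing down, gripper open.
Joint ranges: [-2.72, 2.72], [-1.05, 1.87], [-1.09, 1.28], [-1.99, 2.15], [-1.42, 1.44], [-3.14, 3.14]. Speed limits (rad/s): [2.79, 2.79, 3.14, 3.14, 3.14, 3.14].

### API

Orientations are given as a unit quaternion [w, x, y, z].
In Python, from bench import bot, fingers, viewer, finder gives the robot as it stands. Calls block until the motion is done:
- bot.movep(position, orientation): joint-space move of the TCP to a pose.
- bot.move_straight(position, frame=None, vel=0.15, guard=None): straight line of the TCP; frame=None keeps the orientation; vel is the mean speed in m/s. With guard (N) it stops when the force on the tool has changed by that much, and returns True; else False.
- bot.set_joints(angles): joint-space move.
- fingers.release() and fingers.grab(f_grip=None): open the fingers fully, or close them until they stop; f_grip is the grip in N (None keeps the last).
- bot.hold(seconds).
- bot.inverse_kinematics(position, orientation): joint angles nearest the present ones, or None.
- bot.observe(): the state.
- viewer.grab_frame(name): name is "side" or "top" or "wrist"; returns a dict with "pixels" (420x560x3 uint8, blue, green, red), "depth" (420x560 float32, m along the optical axis (not along the pixel's ray), 0 where there is no reading), "fx", "fy", "cx", "cy" (pixels), "rvec" (rotation vector, rad) and "tvec" (3), from world to camera coordinates, as OpenCV has them; the wrist camera has in their place "tool_from_camera" (4x4, takes a point from camera to tool coordinates, whose origin is the TCP and whose axes are the flange's). Camera axes: x right, y down, z forward; pixel columns grow to the right and rows downward; lengths in m; the calibration is good to about 2 mm. A picture is of the moment at which its call begins: read the wrist's pose just before it.
A pose or a line that the arm cannot do raises bot.Unreachable and nothing moves.
- bot.job_done(): hands the job in; it is judged then, once.
Trained networks look in a picture, given as the dict that the camera call returned (one of the last four; its "shot" number tells which), for a name from the list of things; names that differ only in an ending like _2 or _b are one class to them, and where a whole thing is asked for, a point or a joint stands for the part that bears it (a point fixed in the world has none). Each returns a list of dicts, best first, with "conf" (0 to 1); they miss things now and then, are a little off and sometimes report something else, mostly with a low value. They report only what shows in the picture. A call takes as long as a camera call. They do not tell look-alikes from the thing itself.
- finder.silhouettes(name, picture): "pixels" (420x560 bool, what is visible of it) and "pixel" ([row, column] in pixels, amid what is visible of it).
The state is a dict: "time_s": time; "joint_positions": joint angles; "qvel": joint speeds; "effort": joint torques, N m; "tool_pos": TCP position; "tool_rot": TCP orientation; "wrist_force": force on the tool from outside, world axes, zero at the start; "torque": the same for the moment, N m; "width": opening from 0.0 (shut) to 1.0 (fully open); "finger_force": force on a finger pad.
Only numpy, scipy, OpenCV 4.12 (cv2) and the standard library are available. Lean on these libraries where they do the work, as an engineer would, in place of code of your own. Each camera call takes 0.05 s, during which the arm holds its last target. There are 200 camera calls.

### The job

Put the double-ended tamper away on its cradle: lay its bar across both forks so that it balances there, level, with both feet clear of the bench, and let go. It is heavier at one end, which you cannot see, so feel for its balance point with a small trial lift and shift your grip until it lifts level; never let it hang down by one end. Leave the jars where they are.

Things in the scene. Friction and masses are not known exactly. Their poses are not given: they have to be found in the camera images.
- tamper_mid (a point): middle of the tamper's bar, on its axis, 27 mm above the bench at the start (19 mm free under the bar); x runs along the bar (any heading), z up. The bar is square steel, 16 x 16 mm, 170 mm long between the feet
- tamper: double-ended tamper, 210 mm long: the steel bar with a white square foot, 54 x 54 x 20 mm, on each end; lies flat on both feet. Origin under the bar's middle at bench level. Weighs 0.6 to 0.8 kg. One foot has a hidden steel core: the balance point lies 33 to 48 mm from the bar's middle towards one foot; which foot and how far cannot be seen
- cradle_seat (a point): where a seated bar's axis runs: midway between the cradle's two forked plates, 80 mm above the bench (slot floors at 72 mm). x runs along a seated bar (either way round), y across, z up. Slots about 26 mm wide at the flat floor, flaring to about 60 mm at their tops 103 mm up
- cradle: dark steel tamper cradle fixed to the bench: base 110 x 110 x 8 mm, two upright forked plates 4 mm thick, 24 mm either side of its centre along x (44 mm free between them, open to the sides for fingers). A bar laid in both slots stays only if its balance point is between the plates. Origin: centre of its underside
- jar1: glass jar of pate, 76 mm across, about 70 mm tall, lidded, right of the tamper; a bystander. Origin: centre of its underside
- jar2: glass jar of pate, 76 mm across, about 70 mm tall, open, with herbs on top, beyond the tamper; a bystander. Origin: centre of its underside
- jar3: glass jar of pate, 76 mm across, about 70 mm tall, lidded, beyond the tamper; a bystander. Origin: centre of its underside
- jar4: glass jar of pate, 76 mm across, about 70 mm tall, open, with herbs on top, between the tamper and the cradle, further out; a bystander. Origin: centre of its underside
- jar5: glass jar of pate, 76 mm across, about 70 mm tall, lidded, to the left of the cradle; a bystander. Origin: centre of its underside
Mind the look-alikes: they are no part of the job. Of the things like the tamper, leave any that is purple or yellow; of the rest the smaller one is meant.

How it is judged:
On the way:
1. the tamper is lifted clear of the bench, level (height (world z) of tamper_mid above 0.1 m and angle between tamper_mid's own x axis and vertical between 1.2708 and 1.8708 rad), for 0.2 s.
At the end, for the whole second after the job is handed in: The bar lies in both slots of the cradle (its middle within 12 mm across, 7 mm in height and 62 mm along of the cradle's point), along the cradle within 14 degrees, level within about 4.5 degrees, at rest and released (y of tamper_mid in the frame of cradle_seat between -0.012 and 0.012 m and z of tamper_mid in the frame of cradle_seat between -0.007 and 0.007 m and x of tamper_mid in the frame of cradle_seat between -0.062 and 0.062 m and angle between tamper_mid's own x axis and vertical between 1.4908 and 1.6508 rad and angle between the x axis of tamper_mid and the x axis of cradle_seat, either way round below 0.25 rad and linear speed of tamper below 0.02 m/s and angular speed of tamper below 0.1 rad/s); the robot touches nothing.
It fails at once if the tamper tips more than about 23 degrees from level (angle between tamper_mid's own x axis and vertical below 1.1708 rad or angle between tamper_mid's own x axis and vertical above 1.9708 rad).
It fails at once if a jar is shoved more than 25 mm or tipped over (distance of any of jar1, jar2, jar3, jar4, jar5 from where it was at the start of the episode above 0.025 m or angle between any of jar1, jar2, jar3, jar4, jar5's own z axis and vertical above 0.5 rad).
It also fails if it takes over 58 s, if anything falls off the work surface, if the arm or the gripper's body presses on something with over 40 N, if the wrist force passes 120 N, or if a joint passes its speed limit or range.

## Working session

There is one attempt and no reset: what is moved stays moved. The work goes in short steps, each a Python script; the robot and the scene stay as the last script left them, time stands still between calls to the robot, and variables do not carry over. Pictures are saved under pics/ and viewed, at most 10 in all, crops included, and the job is handed in when it is done.

```bash
mkdir -p pics; ls; cat > h.py <<'E'
import numpy as np, cv2
from bench import bot, fingers, viewer, finder
def cloud(p):
    d=p["depth"]; v,u=np.mgrid[:420,:560]
    c=np.stack([(u-p["cx"])/p["fx"]*d,(v-p["cy"])/p["fy"]*d,d],-1)
    if "rvec" in p:
        R=cv2.Rodrigues(np.array(p["rvec"],float))[0]; w=(c-np.array(p["tvec"]).ravel())@R
    else:
        T=np.array(p["tool_from_camera"]); t=c@T[:3,:3].T+T[:3,3]
        from scipy.spatial.transform import Rotation as Ro
        q=p["q"]; w=t@Ro.from_quat([q[1],q[2],q[3],q[0]]).as_matrix().T+p["tp"]
    w[d==0]=np.nan
    return w
def wrist():
    s=bot.observe(); p=viewer.grab_frame("wrist"); p["q"]=s["tool_rot"]; p["tp"]=np.array(s["tool_pos"]); return p
def down(yaw): # tool z down, tool y at heading yaw (+world)
    from scipy.spatial.transform import Rotation as Ro
    y=np.array([np.cos(yaw),np.sin(yaw),0]); z=np.array([0,0,-1.]); x=np.cross(y,z)
    q=Ro.from_matrix(np.c_[x,y,z]).as_quat(); return [q[3],q[0],q[1],q[2]]
E
python3 - <<'E'
from h import *
for n in ["top","side"]:
    p=viewer.grab_frame(n); cv2.imwrite(f"pics/{n}.png",p["pixels"]); w=cloud(p)
    for name in ["tamper","cradle","jar1"]:
        for s in finder.silhouettes(name,p):
            m=s["pixels"]; print(n,name,round(s["conf"],2),np.round(s["pixel"]),m.sum(),np.round(np.nanmedian(w[m],0),3),np.round(np.nanmax(w[m][:,2]),3),p["pixels"][m].mean(0).round())
print(bot.observe())
E
```

```text
pics
top tamper 0.85 [212. 321.] 580 [ 0.524 -0.128  0.037] 0.06 [106. 111. 111.]
top tamper 0.8 [310. 358.] 1082 [ 0.233 -0.24   0.05 ] 0.08 [ 99. 106. 106.]
top tamper 0.72 [262. 254.] 559 [0.379 0.082 0.037] 0.059 [111.  67.  99.]
top tamper 0.62 [301. 161.] 1129 [0.263 0.369 0.046] 0.074 [ 35. 120. 140.]
top cradle 0.59 [217. 188.] 1134 [0.517 0.297 0.008] 0.101 [62. 64. 64.]
top jar1 0.95 [140. 337.] 462 [ 0.759 -0.18   0.065] 0.074 [79. 92. 93.]
top jar1 0.93 [132. 305.] 444 [ 0.772 -0.077  0.072] 0.081 [114. 123. 124.]
top jar1 0.79 [163. 262.] 445 [0.685 0.052 0.065] 0.075 [ 86.  98. 100.]
top jar1 0.72 [207. 142.] 535 [0.541 0.428 0.071] 0.08 [100. 109. 111.]
top jar1 0.7 [213. 424.] 525 [ 0.526 -0.433  0.072] 0.081 [106. 114. 117.]
side tamper 0.93 [204. 113.] 1649 [0.257 0.365 0.044] 0.073 [ 26. 100. 119.]
side tamper 0.82 [355. 278.] 3149 [ 0.31  -0.243  0.049] 0.078 [79. 84. 85.]
side tamper 0.77 [244. 222.] 1263 [0.384 0.068 0.035] 0.057 [81. 48. 71.]
side tamper 0.58 [278. 322.] 1415 [ 0.493 -0.152  0.036] 0.057 [ 93. 100. 102.]
side cradle 0.92 [183. 210.] 1106 [0.513
[... 473 characters left out ...]
3.]
{'time_s': 0.4, 'joint_positions': array([ 1.28699540e+00,  2.40732007e-01,  4.79370419e-03,  1.33519908e+00,
       -9.03944892e-07,  1.57078477e+00]), 'qvel': array([-0.00035584, -0.00037231,  0.0020333 , -0.00113536,  0.00027197,
        0.00129276]), 'effort': array([ 1.70676803e-04, -3.71781170e+01,  2.52330637e+01,  5.35418600e-03,
        3.34946940e-06, -7.32995797e-07]), 'tool_pos': array([0.13997491, 0.47990083, 0.23116159]), 'tool_rot': array([-2.36705104e-05,  1.41419007e-01,  9.89949815e-01, -1.68878420e-04]), 'wrist_force': array([0.1748111 , 0.63975338, 0.26400386]), 'torque': array([-0.00111313,  0.01453891,  0.00041362]), 'finger_force': 0.0, 'width': 1.0013836829612812}
```

```bash
python3 - <<'E'
from h import *
p=viewer.grab_frame("top"); w=cloud(p)
for s in finder.silhouettes("tamper",p)[:4]:
    P=w[s["pixels"]]; P=P[np.isfinite(P).all(1)&(P[:,2]>0.012)]
    r=cv2.minAreaRect((P[:,:2]*1000).astype(np.float32)); f=P[P[:,2]>.045]
    print(np.round(s["pixel"]),r, np.round([np.median(f[:,2])],3))
    k=cv2.kmeans(f[:,:2].astype(np.float32),2,None,(3,50,1e-5),5,0)[2]; print(k, k.mean(0), np.linalg.norm(k[0]-k[1]), np.degrees(np.arctan2(*(k[1]-k[0])[::-1])))
s=finder.silhouettes("cradle",p)[0]; P=w[s["pixels"]]; 
b=P[P[:,2]<.015]; t=P[P[:,2]>.07]
print("base",cv2.minAreaRect((P[:,:2]*1000).astype(np.float32)),cv2.minAreaRect((b[:,:2]*1000).astype(np.float32)), np.round(t,3)[::max(1,len(t)//25)].tolist())
cv2.imwrite("pics/top3.png",cv2.resize(p["pixels"][180:250,160:360],None,fx=4,fy=4,interpolation=2))
E
```

```text
[311. 360.] ((250.06398010253906, -241.39671325683594), (287.7341613769531, 74.23174285888672), 5.190033912658691) [0.061]
[[ 0.14906597 -0.2500423 ]
 [ 0.34717703 -0.23175727]] [ 0.2481215  -0.24089977] 0.19895309 5.273278
[261. 258.] ((386.01165771484375, 73.26888275146484), (49.866668701171875, 204.9792022705078), 44.436920166015625) [0.053]
[[0.45175442 0.00668129]
 [0.3209137  0.14106254]] [0.38633406 0.07387192] 0.18755697 134.23518
[304. 163.] ((277.4116516113281, 363.7138366699219), (70.19924926757812, 269.36614990234375), 69.01879119873047) [0.065]
[[0.3767636  0.32539478]
 [0.1764885  0.4006369 ]] [0.27662605 0.36301583] 0.21394275 159.4091
[216. 323.] ((525.0143432617188, -125.26367950439453), (209.4594268798828, 54.004798889160156), 42.730045318603516) [0.053]
[[ 0.59507865 -0.06165386]
 [ 0.45572603 -0.18914013]] [ 0.5254023 -0.125397 ] 0.18887007 -137.54626
base ((518.987548828125, 298.996826171875), (111.2603759765625, 110.40803527832031), 71.11859893798828) ((518.987548828125, 298.996826171875), (111.2603759765625, 110.40803527832031), 71.11859893798828) [[0.553, 0.319, 0.094], [0.55, 0.316, 0.093], [0.55, 0.311, 0.089], [0.548, 0.31, 0.079], [0.548, 0.304, 0.077], [0.546, 0.303, 0.071], [0.543, 0.296, 0.072], [0.54, 0.287, 0.072], [0.539, 0.281, 0.074], [0.536, 0.28, 0.075], [0.535, 0.272, 0.084], [0.534, 0.263, 0.101], [0.531, 0.262, 0.101], [0.531, 0.257, 0.1], [0.508, 0.334, 0.092], [0.505, 0.332, 0.097], [0.505, 0.329, 0.086], [0.502, 0.329, 0.087], [0.503, 0.325, 0.079], [0.503, 0.32, 0.075], [0.5, 0.318, 0.07], [0.497, 0.311, 0.071], [0.494, 0.298, 0.076], [0.49, 0.292, 0.076], [0.489, 0.281, 0.097], [0.486, 0.281, 0.098], [0.486, 0.276, 0.093], [0.483, 0.271, 0.101]]
```

View pics/top.png

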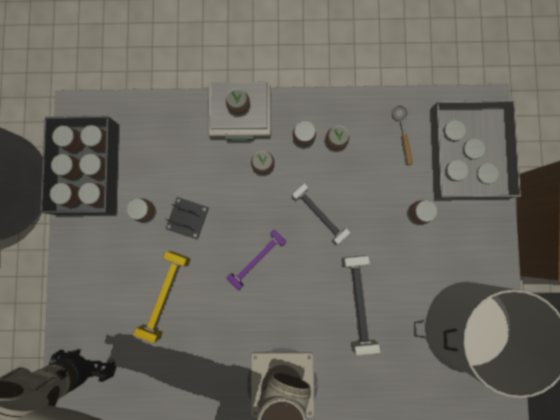

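View pics/top3.png

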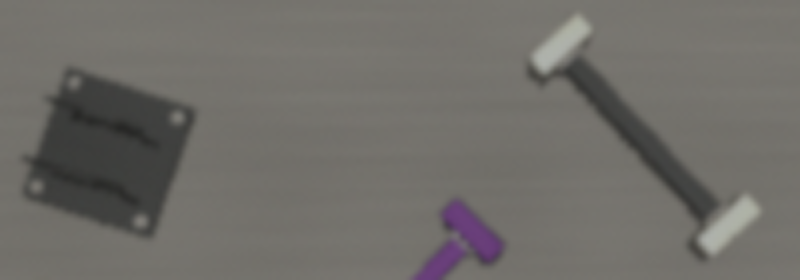

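Candidates for the tamper, by [row, col] in the top view:
- Small white [216, 323]
- Large white [311, 360]
- Purple [261, 258]
- Yellow [304, 163]

I choose the small white one: it measures 209 x 54 mm, as specified, and the crop shows white feet on a dark bar. Its centre is at (0.525, -0.125), heading 42.6°. The cradle at [216, 188] has its seat at (0.519, 0.299) with the bar heading -19°.

```bash
python3 - <<'E'
from h import *
D=np.radians
for n,x,y,yaws in [("cr",.519,.299,(71,-109)),("ta",.525,-.125,(132.6,-47.4))]:
    for a in yaws:
        for z in (.01,.25): print(n,a,z,np.round(bot.inverse_kinematics([x,y,z],down(D(a))),2) if bot.inverse_kinematics([x,y,z],down(D(a))) is not None else None)
bot.movep([.47,.30,.30],down(D(71)))
p=wrist(); cv2.imwrite("pics/wc.png",p["pixels"]); w=cloud(p)
g=w[np.isfinite(w).all(2)&(np.hypot(w[...,0]-.519,w[...,1]-.299)<.085)]
u=np.array([np.cos(D(-19)),np.sin(D(-19))]);v=np.array([-u[1],u[0]])
q=(g[:,:2]-[.519,.299]); a=q@u;b=q@v
t=g[:,2]>.09
print("n",t.sum(),"z",np.percentile(g[:,2],[1,50,99]))
for s in (-1,1):
    m=t&(a*s>0); k=cv2.fitLine(g[m][:,:2].astype(np.float32),2,0,.01,.01).ravel(); print(s,a[m].mean(),b[m].min(),b[m].max(),np.degrees(np.arctan2(k[1],k[0])))
    m2=(g[:,2]>.068)&(g[:,2]<.075)&(a*s>0); print("floor",m2.sum(),b[m2].min(),b[m2].max(),np.median(g[m2][:,2]), a[m2].mean())
m=(g[:,2]>.004)&(g[:,2]<.014); print(cv2.minAreaRect((g[m][:,:2]*1000).astype(np.float32)))
print(bot.observe()["time_s"])
E
```

```text
cr 71 0.01 [ 0.52  0.61 -0.04  0.92  0.    0.85]
cr 71 0.25 [0.52 0.44 0.33 1.47 0.   0.85]
cr -109 0.01 [ 0.52  0.61 -0.04  0.92  0.   -2.29]
cr -109 0.25 [ 0.52  0.44  0.33  1.47  0.   -2.29]
ta 132.6 0.01 [-0.23  0.51 -0.22  0.84  0.   -0.98]
ta 132.6 0.25 [-0.23  0.31  0.15  1.41  0.   -0.98]
ta -47.4 0.01 [-0.23  0.51 -0.22  0.84  0.    2.16]
ta -47.4 0.25 [-0.23  0.31  0.15  1.41  0.    2.16]
n 43367 z [-0.00172795  0.37046617  0.39808274]
-1 -0.05724794934565003 -0.07697325056168852 0.061438035019721386 69.08275
floor 125 -0.021153745347163883 0.025930082401007234 0.071316384446517 -0.027041933984886312
1 0.020948545747995755 -0.035405135495063404 0.03933190771099044 70.86462
floor 128 -0.022519451397488663 0.025068473617204226 0.07118196485047448 0.020765087425992167
((516.7749633789062, 302.066162109375), (110.17694854736328, 108.62490844726562), 71.040771484375)
2.025
```

View pics/wc.png

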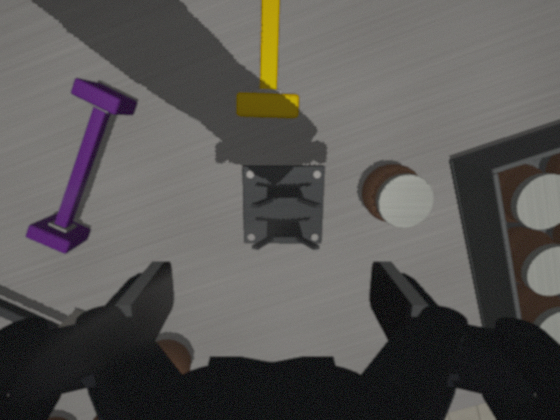

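The wrist view shows the cradle at about [205, 283], fixed with its slots open, and jar5 clear at [200, 400]. The two estimates of the seat agree within 3 mm, so I take (0.518, 0.3005). Next I'll go to the tamper and do the trial lift.

```bash
python3 - <<'E'
from h import *
D=np.radians
bot.movep([.525-.03,-.125,.25],down(D(-47.4)))
p=wrist(); cv2.imwrite("pics/wt.png",p["pixels"]); w=cloud(p)
g=w[np.isfinite(w).all(2)&(np.hypot(w[...,0]-.525,w[...,1]+.125)<.13)&(w[...,2]>.012)&(w[...,2]<.07)]
r=cv2.minAreaRect((g[:,:2]*1000).astype(np.float32)); print(r)
h=g[:,2]; print(np.median(h[h>.045]))
b=g[(h>.028)&(h<.042)]; k=cv2.fitLine(b[:,:2].astype(np.float32),2,0,.01,.01).ravel(); print(k,np.degrees(np.arctan2(k[1],k[0])), np.median(b[:,2]))
E
```

```text
((525.549072265625, -123.53783416748047), (209.18983459472656, 54.01919174194336), 42.00473403930664)
0.052992728039820594
[ 0.74612314  0.66580796  0.5263289  -0.12259146] 41.744343 0.034297647326371444
```

View pics/wt.png

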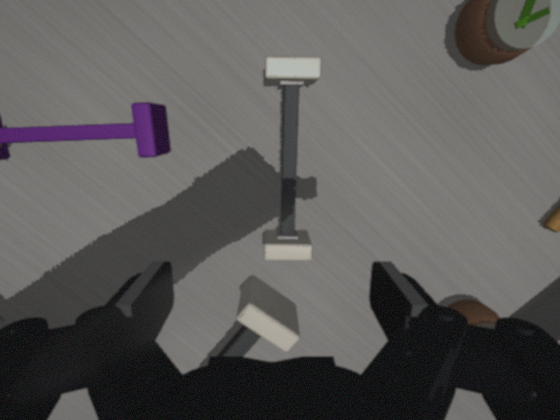

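The wrist view shows the small white tamper with its bar from [60, 292] to [250, 288], its area clear and the large one well away. Its middle is at (0.5255, -0.124), heading 42°. Now I grip it there and lift 4 mm.

```bash
python3 - <<'E'
from h import *
D=np.radians
q=down(D(-48)); m=np.array([.5255,-.124])
u=np.array([np.cos(D(42)),np.sin(D(42))]);v=np.array([-u[1],u[0]])
def rd(l):
    s=bot.observe(); t=s["torque"]; print(l,round(s["time_s"],1),np.round(s["wrist_force"],2),np.round(t,3),"about v",round(t[:2]@v,3),"u",round(t[:2]@u,3),"w",round(s["width"],3),np.round(s["finger_force"],1),np.round(s["tool_pos"],4)); return s
bot.movep([*m,.12],q)
print(bot.move_straight([*m,.010],q,vel=.1,guard=15)); bot.hold(.2); rd("down")
fingers.grab(100); bot.hold(.3); rd("grip")
bot.move_straight([*m,.014],q,vel=.02); bot.hold(.4); rd("up4")
bot.move_straight([*m,.017],q,vel=.02); bot.hold(.4); rd("up7")
E
```

```text
False
down 5.7 [-0.62  0.06 -0.31] [-0.004  0.026 -0.019] about v 0.022 u 0.014 w 1.0 0.0 [ 0.526  -0.1241  0.0106]
grip 6.6 [-2.13  2.38  4.93] [0.401 0.425 0.049] about v 0.048 u 0.583 w 0.162 98.8 [ 0.5254 -0.1238  0.0103]
up4 7.4 [ 0.85 -0.02 -7.38] [-0.171  0.2   -0.003] about v 0.263 u 0.007 w 0.167 97.6 [ 0.5254 -0.124   0.0139]
up7 8.1 [ 0.02  0.53 -6.4 ] [-0.195  0.241 -0.043] about v 0.309 u 0.017 w 0.168 97.6 [ 0.5255 -0.124   0.0169]
```

The moment of +0.29 N m at about 6.4 N puts the balance point roughly 43 mm towards the +u (far-left) foot. I'll set it down, shift the grip and test again.

```bash
python3 - <<'E'
from h import *
D=np.radians
q=down(D(-48)); m=np.array([.5255,-.124])
u=np.array([np.cos(D(42)),np.sin(D(42))]);v=np.array([-u[1],u[0]])
def rd(l):
    s=bot.observe(); t=s["torque"]; print(l,round(s["time_s"],1),np.round(s["wrist_force"],2),"about v",round(t[:2]@v,3),"u",round(t[:2]@u,3),"w",round(s["width"],3),np.round(s["tool_pos"],4)); return s
bot.move_straight([*m,.010],q,vel=.02); fingers.release(); bot.hold(.2)
m=m+.042*u
bot.move_straight([*m,.010],q,vel=.08,guard=15); bot.hold(.3); b=rd("base")
fingers.grab(100); bot.hold(.3)
bot.move_straight([*m,.015],q,vel=.02); bot.hold(.5); rd("up5")
bot.move_straight([*m,.025],q,vel=.03); bot.hold(.5); rd("up15")
p=viewer.grab_frame("side"); cv2.imwrite("pics/l.png",cv2.resize(p["pixels"][200:340,220:420],None,fx=4,fy=4))
w=cloud(p); s=finder.silhouettes("tamper",p)
for k in s: print(np.round(k["pixel"]),np.round(np.nanmedian(w[k["pixels"]],0),3))
E
```

```text
base 10.5 [-0.76 -0.42  0.08] about v -0.044 u -0.026 w 1.0 [ 0.5564 -0.0962  0.01  ]
up5 12.3 [ 0.25  0.98 -6.25] about v -0.01 u -0.001 w 0.161 [ 0.5567 -0.0959  0.015 ]
up15 13.3 [ 0.29 -0.08 -7.22] about v -0.011 u -0.008 w 0.166 [ 0.5567 -0.0959  0.0249]
[355. 278.] [ 0.31  -0.243  0.048]
[241. 217.] [0.379 0.073 0.035]
[287. 322.] [ 0.461 -0.181  0.05 ]
[207. 109.] [0.25  0.37  0.044]
```

View pics/l.png

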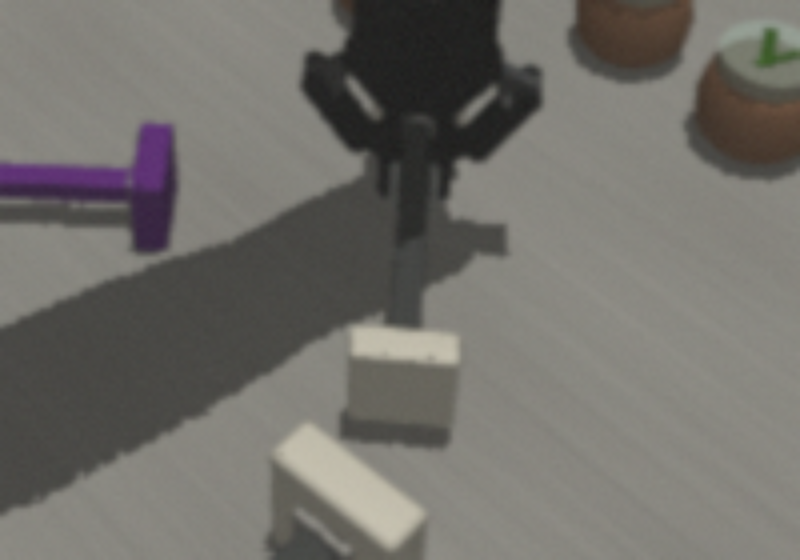

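The trial lift shows the tamper lifted off its shadow and level (near foot at [390, 405] of the crop), with the residual moment within noise. Balanced, so I'll carry it to a hover over the cradle.

```bash
python3 - <<'E'
from h import *
D=np.radians
s=bot.observe(); x,y,_=s["tool_pos"]
bot.move_straight([x,y,.20],down(D(-48)),vel=.1); bot.hold(.3)
bot.move_straight([.518,.3005,.20],down(D(71)),vel=.12)
bot.move_straight([.518,.3005,.15],down(D(71)),vel=.1); bot.hold(.5)
s=bot.observe(); print(round(s["time_s"],1),np.round(s["tool_pos"],4),np.round(s["wrist_force"],2),np.round(s["torque"],3),round(s["width"],3),np.round(s["joint_positions"],2))
p=wrist(); w=cloud(p); t=viewer.grab_frame("top"); wt=cloud(t); sd=viewer.grab_frame("side")
cv2.imwrite("pics/h.png",np.hstack([cv2.resize(t["pixels"][170:270,120:260],(400,300)),cv2.resize(sd["pixels"][100:250,130:330],(400,300))]))
P=wt.reshape(-1,3)
f=P[np.isfinite(P).all(1)&(P[:,2]>.15)&(P[:,2]<.205)&(np.hypot(P[:,0]-.518,P[:,1]-.30)<.19)]
u=np.array([np.cos(D(161)),np.sin(D(161))]); a=(f[:,:2]-[.518,.3005])@u
for m in (a>.04,a<-.115): print(m.sum(),np.median(f[m],0),np.percentile(f[m][:,2],90))
E
```

```text
20.2 [0.5181 0.3005 0.1502] [-0.8   0.84 -7.46] [-0.005  0.003  0.022] 0.167 [ 0.53  0.48  0.14  1.23 -0.    0.86]
64 [0.46654687 0.29271334 0.19053069] 0.1946837152032138
214 [0.64523282 0.2530177  0.18978794] 0.1953567927706271
```

View pics/h.png

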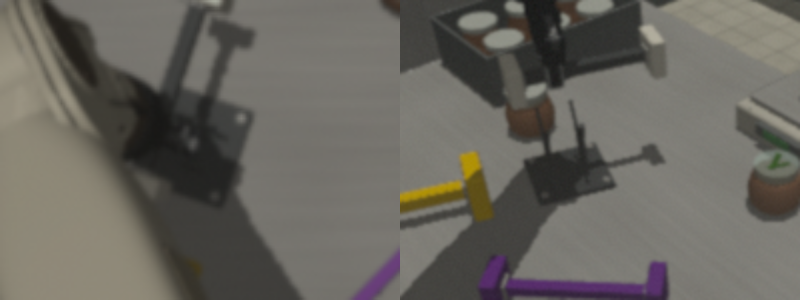

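The hover picture shows the bar level over the cradle and aligned with it (feet at [70, 510] and [50, 652] of the montage). Depth confirms it: both foot tops are at 0.195. Now I lower it guarded.

```bash
python3 - <<'E'
from h import *
D=np.radians; q=down(D(71))
def rd(l):
    s=bot.observe(); print(l,round(s["time_s"],1),np.round(s["tool_pos"],4),np.round(s["wrist_force"],2),np.round(s["torque"],3))
print(bot.move_straight([.518,.3005,.075],q,vel=.06,guard=10)); rd("a")
print(bot.move_straight([.518,.3005,.061],q,vel=.02,guard=5)); bot.hold(.3); rd("b")
p=viewer.grab_frame("side"); cv2.imwrite("pics/s.png",cv2.resize(p["pixels"][100:250,130:330],(800,600)))
E
```

```text
False
a 21.8 [0.5184 0.3007 0.0756] [ 0.09  0.7  -6.51] [ 0.021 -0.014 -0.059]
True
b 22.6 [0.5178 0.3004 0.0632] [-0.49  1.18  6.23] [-0.031  0.019  0.03 ]
```

View pics/s.png

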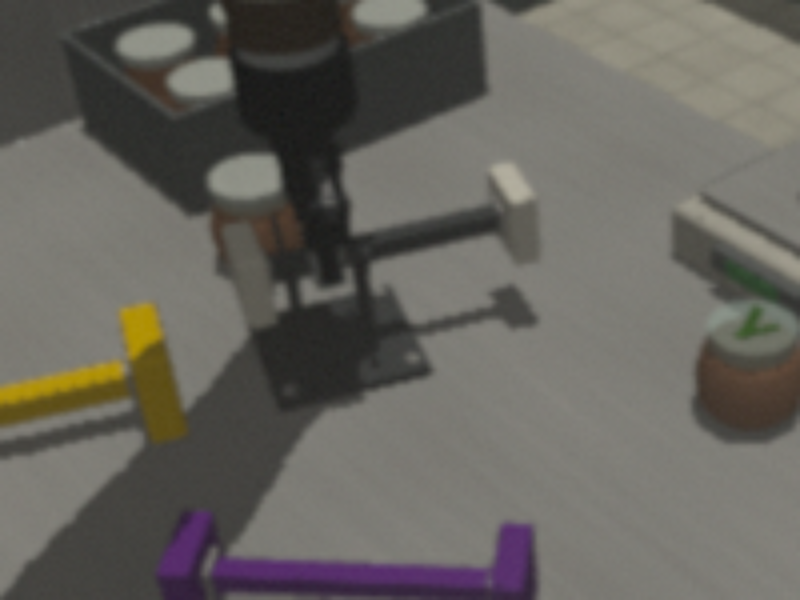

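The bar is seated in both forks with the feet clear: contact came at 0.0632, against 0.063 expected, and the fingers are between the plates at [250, 325]. I'll release, rise and check.

```bash
python3 - <<'E'
from h import *
D=np.radians; q=down(D(71))
fingers.release(); bot.hold(.5)
print(bot.move_straight([.518,.3005,.22],q,vel=.08,guard=12))
bot.move_straight([.40,.20,.30],q,vel=.15); bot.hold(.5)
s=bot.observe(); print(round(s["time_s"],1),np.round(s["tool_pos"],3),np.round(s["wrist_force"],2),s["width"])
p=viewer.grab_frame("side"); cv2.imwrite("pics/e.png",cv2.resize(p["pixels"][100:250,130:330],(800,600)))
t=viewer.grab_frame("top"); P=cloud(t).reshape(-1,3)
f=P[np.isfinite(P).all(1)&(P[:,2]>.095)&(P[:,2]<.115)&(np.hypot(P[:,0]-.518,P[:,1]-.30)<.19)]
a=(f[:,:2]-[.518,.3005])@[np.cos(D(161)),np.sin(D(161))]
for m in ((a>.04)&(a<.09),(a<-.115)): print(m.sum(),np.median(f[m],0))
E
```

```text
False
27.8 [0.4 0.2 0.3] [-0.22  0.52  0.53] 1.0014489488591343
2 [0.46946188 0.28773588 0.10552161]
123 [0.6496182  0.25175654 0.10487636]
```

View pics/e.png

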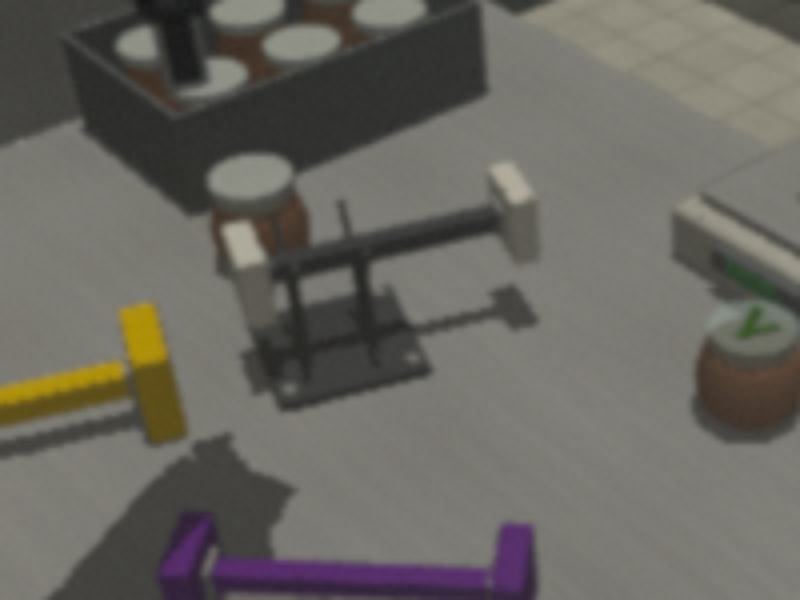

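The picture shows the tamper lying level across both forks (feet at [270, 248] and [210, 515]), both foot tops at about 0.105, and the gripper clear.

```bash
python3 -c "
from bench import bot
print(bot.job_done())"
```

```text
the job is handed in; nothing more can be done
None
```

The small white tamper is on its cradle, gripped at its balance point about 42 mm from the bar's middle, lying level across both forks and let go; the jars were left alone and the job was handed in at about 28 s of the 58 s allowed (the hand-in call returned no verdict).

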